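# Find the stamped stock crate and send it to the dispatch line

### The arm

A 6-joint arm with a two-finger parallel gripper is mounted at the origin on the work surface. World frame = base frame: x ahead of the robot, y to its left, z up, the work surface at z = 0. Lengths are in m, angles in rad, forces in N, time in s.
With the tool pointing down it reaches from about 0.4 to 0.925 m from the base axis. Payload 12.5 kg.
Tool frame: the origin (TCP) lies at the very end of the fingers, on their centre line; the grasp point (between the pads) lies 19 mm behind it; z points along the fingers, y is the line along which they close (so a half turn about z gives the same grasp; the last joint's range is limited). The gripper opens to 95 mm and grips with 3 to 60 N. Pads are 20 mm wide; open, the fingers measure 119 mm over their backs; the gripper's body (75 mm by 180 mm) begins 59 mm behind the grasp point.
Start: joints at [1.078, 0.491, 1.559, -0, 1.092, -0.106], TCP at [0.236, 0.579, 0.215] pointing down, gripper open.
Joint ranges: [-3.1, 3.1], [-0.84, 2.19], [0.05, 2.79], [-1.13, 4.28], [0.06, 2.93], [-2.69, 2.69]. Speed limits (rad/s): [2.22, 2.22, 2.79, 3.14, 3.14, 3.14].

### API

Orientations are given as a unit quaternion [w, x, y, z].
In Python, from workcell import * gives the robot as it stands.
- The arm moves only by the shell command python3 -m pendant 'ROWS' [FORCE]. ROWS is a JSON object of lists of equal length, an entry for each row: "claw": the opening, from 0 (shut) to 1 (fully open); "translation": the shift along the tool's x, y, z in units of 0.4 m (1.0 is 0.4 m), a list of three; "yaw": the turn about the tool's z in units of pi/2 rad (1.0 is pi/2 rad). A call has 1 to 12 rows; each row is the pose to reach, as a shift and turn from the pose commanded when the call began, along the tool's axes at that moment; what a row does not reach only later rows make up. A row lasts 1/12 s, in which the tool goes at most 41.7 mm and 7.16 degrees, less where a joint would pass 70% of its speed; a pose out of reach is approached as far as the arm can. A call with a number of a shift or a turn outside -1 to 1 is refused whole. A call with a gripper value outside its range is refused whole. The fingers move at their own pace and stop on an object; FORCE is the grip in N (left out, the last holds). Time passes only in rows, so rows that repeat a pose let the fingers close. It gives the time, the measured TCP pose, the force, the opening and the grip force at its end, in the units of the state.
- sense(): the state, without advancing time (a new reading comes with each control period).
- get_image(name): name is "scene" or "side" or "wrist"; returns a dict with "color" (400x640x3 uint8, blue, green, red), "fov_y" (degrees; the focal length in pixels is half the picture's height over the tangent of half this angle, whatever the lens; pixels are square), "cx", "cy" (the principal point, pixels), "rvec" (rotation vector, rad) and "tvec" (3), from world to camera coordinates, as OpenCV has them. Camera axes: x right, y down, z forward; pixel columns grow to the right and rows downward; lengths in m; the calibration is good to about 2 mm. A picture is of the moment at which its call begins. There is no depth.
- finish_job(): hands the job in; it is judged then, once.
The state is a dict: "time": time; "joint_pos": joint angles; "joint_vel": joint speeds; "tau": joint torques, N m; "tcp_pos": TCP position; "tcp_rot": TCP orientation; "force": force on the tool from outside, world axes, zero at the start; "wrist_torque": the same for the moment, N m; "finger_gap": finger opening in m; "finger_force": force on a finger pad.
Only numpy, scipy, OpenCV 4.12 (cv2) and the standard library are available. Lean on these libraries where they do the work, as an engineer would, in place of code of your own. Each camera call takes 0.05 s, during which the arm holds its last target. There are 200 camera calls.

### The job

One of the two yellow crates has a red diamond stamped on its underside: with the fingertips, tip up first the crate on the robot's left and let it back down, then the one on the right, each steeply (about 65 degrees) towards the robot against the metal stop strip, so that its underside shows. Then push the stamped crate straight out, away from the robot, until it stands flat, square and centred across the green-and-white dispatch line, leaving the other crate standing where it was. Only push and tip: do not lift or carry a crate or turn one over, and leave the bottles and jars alone.

Things in the scene. Friction and masses are not known exactly. Their poses are not given: they have to be found in the camera images.
- marked_crate: open empty yellow crate, loose, 170 mm along x, 160 mm along y, 60 mm tall, walls 5 mm, floor 7 mm, 0.25 to 0.5 kg. Origin: centre of its underside; z up. At the start x points away from the robot, nearly square to the stop strip, its near wall 4 to 18 mm beyond the strip. The one with the stamp, on the left or on the right; from outside it looks like the other.
- plain_crate: open empty yellow crate, loose, 170 mm along x, 160 mm along y, 60 mm tall, walls 5 mm, floor 7 mm, 0.25 to 0.5 kg. Origin: centre of its underside; z up. At the start x points away from the robot, nearly square to the stop strip, its near wall 4 to 18 mm beyond the strip. The one without a stamp. Pushed towards the robot from inside its near wall, a crate slides to the strip, then tips over it; let go below 75 degrees, it falls back.
- stamp (a point): centre of the red diamond (95 mm a side, its corners along the crate's x and y) on the underside of the stamped crate; it can be seen only while that crate is tipped up
- stop_strip: fixed aluminium strip on the table, 20 mm wide, 480 mm long, 6 mm high, on the robot's side of both crates. Origin at table height in the middle of its far edge (facing the crates), x away from the robot square to the strip, y along it to the robot's left. The left crate's centre is about 140 mm to +y, the right one's 140 mm to -y.
- dispatch_line: green and white tape on the table beyond the crates, 30 mm wide, 620 mm long, flat; origin at its centre, x across it pointing away from the robot, y along it to the robot's left
- amber_bottle: brown glass bottle with black cap and paper label, 72 mm diameter, 170 mm tall; loose, origin at the centre of its underside. Leave it alone.
- blue_bottle: blue plastic bottle with white cap and paper label, 64 mm diameter, 150 mm tall; loose, origin at the centre of its underside. Leave it alone.
- white_jar: white jar with red lid, 48 mm diameter, 65 mm tall, standing in the gap between the two crates; loose, origin at the centre of its underside. Leave it alone.
- small_vial: small brown bottle with red cap, 34 mm diameter, 60 mm tall, standing near the middle of the dispatch line, between the crates' ways to it; loose, origin at the centre of its underside. Leave it alone.
- tall_jar: white jar with blue lid, 70 mm diameter, 110 mm tall, at the far left; loose, origin at the centre of its underside. Leave it alone.
- green_jar: white jar with green lid, 60 mm diameter, 90 mm tall, at the far right; loose, origin at the centre of its underside. Leave it alone.
Not all that is in view belongs to the job. Leave any black or turquoise look-alike of the plain_crate alone.

How it is judged:
By the outcome, as a careful person would: the job done as asked, in the order asked, and still so for the second after the job is handed in, with the robot touching nothing.
It also fails if it takes over 72 s, if anything falls off the work surface, if the arm or the gripper's body presses on something with over 40 N, if the wrist force passes 120 N, or if a joint passes its speed limit or range.

## Working session

There is one attempt and no reset: what is moved stays moved. The work goes in short steps, Python scripts to look and compute and a shell command to move; the robot and the scene stay as the last step left them, time stands still between calls to the robot, and variables do not carry over. Pictures are saved under pics/ and viewed, at most 10 in all, crops included, and the job is handed in when it is done.

```bash
mkdir -p pics; ls; python3 - <<'E'
from workcell import *
import cv2
s=sense(); print(s)
for n in ("scene","side"):
    i=get_image(n); cv2.imwrite(f"pics/{n}0.png",i["color"]); print(n,i["fov_y"],i["cx"],i["cy"],i["rvec"],i["tvec"])
E
```

```text
pics
{'time': 0.0, 'joint_pos': array([ 1.07840733e+00,  4.91574911e-01,  1.55946314e+00,  1.53093390e-05,
        1.09171559e+00, -1.05600044e-01]), 'joint_vel': array([-0.00194384, -0.00105361,  0.00144532, -0.00024474, -0.00152879,
       -0.0011381 ]), 'tau': array([ 1.53056619e-03, -6.12660885e+01, -2.58183771e+01,  6.93124649e-02,
        4.81517392e-02, -1.03110629e-04]), 'tcp_pos': array([0.23561493, 0.5786127 , 0.2140475 ]), 'tcp_rot': array([-1.77479607e-04,  1.92194626e-01,  9.81356657e-01, -5.52739097e-04]), 'force': array([-0.47165524, -1.06967993, -0.43087476]), 'wrist_torque': array([ 0.02332832, -0.02125647, -0.01821936]), 'finger_force': 0.0, 'finger_gap': 0.09559073852350852}
scene 47.706038428015866 318.20865651978124 211.3859232705682 [ 2.33384409  0.82780383 -0.27580415] [-0.34990099 -0.2048635   1.24152695]
side 46.92335762040695 322.5465930422756 201.25320719909746 [ 1.92839959 -0.80293425  0.47561013] [-0.3237759   0.20321345  1.0191179 ]
```

View pics/scene0.png

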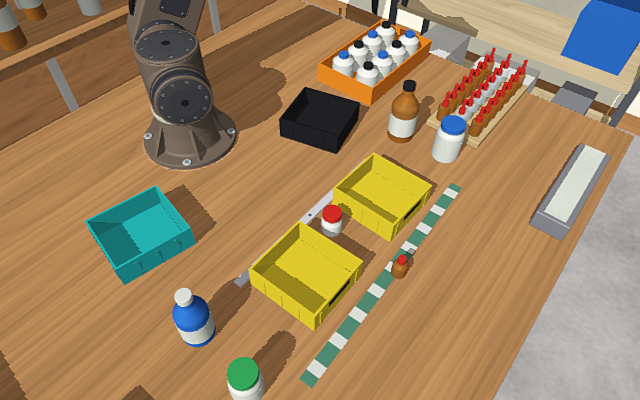

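View pics/side0.png

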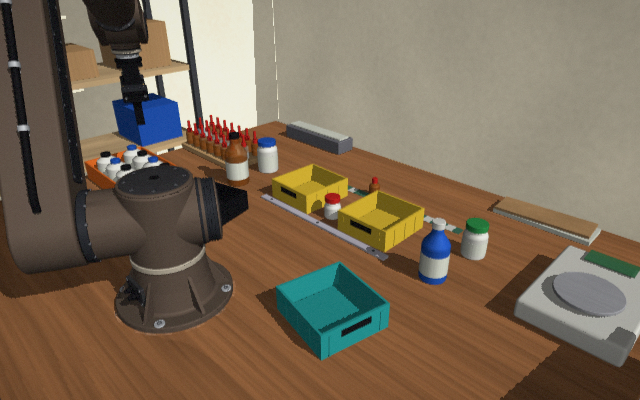

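Scene picture: the yellow crates are at (383,195), left, and (306,275), right. The look-alikes are the black crate at (320,120), the turquoise crate at (140,232) and the orange tray at (375,60), and I choose the two yellow ones. The line runs from (458,186) to (307,383), and the strip is visible at (243,280) and (320,210). Side picture: strip from (263,197) to (385,257).

```bash
cat > h.py <<'E'
from workcell import *
import cv2, numpy as np
from scipy.optimize import minimize
def cam(i):
    f=200/np.tan(np.radians(i["fov_y"])/2)
    return np.array([[f,0,i["cx"]],[0,f,i["cy"]],[0,0,1]]),np.array(i["rvec"],float),np.array(i["tvec"],float)
def proj(i,P):
    K,r,t=cam(i); return cv2.projectPoints(np.array(P,float).reshape(-1,3),r,t,K,None)[0].reshape(-1,2)
def back(i,uv,z=0):
    K,r,t=cam(i); R=cv2.Rodrigues(r)[0]; c=-R.T@t
    d=(R.T@np.linalg.inv(K)@np.c_[np.reshape(uv,(-1,2)),np.ones(len(np.reshape(uv,(-1,2))))].T).T
    return c+d*((z-c[2])/d[:,2])[:,None]
def mask(i,lo,hi):
    return cv2.inRange(cv2.cvtColor(i["color"],cv2.COLOR_BGR2HSV),lo,hi)
def crates(i):
    """largest yellow blobs"""
    m=mask(i,(22,120,60),(34,255,255)); m=cv2.morphologyEx(m,cv2.MORPH_OPEN,np.ones((3,3)))
    n,l,st,c=cv2.connectedComponentsWithStats(m); k=[a for a in range(1,n) if st[a,4]>800]
    return [(c[a],(l==a).astype(np.uint8)) for a in k]
def fit(views,p0):
    """views: list of (image, blob); p=(x,y,yaw)"""
    hulls=[(i,cv2.convexHull(cv2.findNonZero(b))) for i,b in views]
    B=np.array([[sx*.085,sy*.08,z] for sx in(-1,1) for sy in(-1,1) for z in(0,.06)])
    def cost(p):
        c,s=np.cos(p[2]),np.sin(p[2]); P=B@np.array([[c,-s,0],[s,c,0],[0,0,1]]).T+[p[0],p[1],0]
        e=0
        for i,h in hulls:
            q=cv2.convexHull(proj(i,P).astype(np.float32)); a=cv2.contourArea(q); b=cv2.contourArea(h)
            e+=1-(w:=cv2.intersectConvexConvex(q,h.astype(np.float32))[0])/(a+b-w)
        return e
    r=minimize(cost,p0,method="Nelder-Mead",options=dict(initial_simplex=np.array(p0)+np.vstack([np.zeros(3),np.diag([.02,.02,.1])]),xatol=1e-4,fatol=1e-5))
    return r.x,r.fun
E
python3 - <<'E'
from h import *
a,b=get_image("scene"),get_image("side")
for n,i in(("scene",a),("side",b)): print(n,[(c.round(),m.sum()) for c,m in crates(i)])
ca=sorted(crates(a),key=lambda t:t[0][1])[:2]; cb=sorted(crates(b),key=lambda t:t[0][0])[-2:]
for k in(0,1):
    for v in([(a,ca[k][1])],[(a,ca[k][1]),(b,cb[k][1])]):
        p0=[*back(a,ca[k][0],.03)[0][:2],0]; print(k,p0,fit(v,p0))
g=mask(a,(65,60,40),(82,255,200)); g[:180]=0; g[:,:296]=0
pts=cv2.findNonZero(g); P=back(a,pts.reshape(-1,2).astype(float))
P=P[(P[:,0]>.5)]
r=cv2.minAreaRect(P[:,:2].astype(np.float32)); print("line",r)
print("strip far/near ends side",back(b,[[263,197],[385,257]]), "scene z=6mm",back(a,[[243,280],[320,210]],.006))
print("jar",back(a,[[332,212]],.065),back(b,[[333,200]],.065),"vial",back(a,[[402,260]],.06),"amber",back(a,[[411,86]],.17),"blue",back(a,[[184,297]],.15),"tall",back(a,[[453,124]],.11),"gr",back(a,[[243,372]],.09))
s=np.hstack([cv2.resize(a["color"][130:340,220:480],None,fx=1.5,fy=1.5)]*1)
t=cv2.resize(b["color"][140:280,240:500],None,fx=1.5,fy=1.5)
cv2.imwrite("pics/c0.png",np.vstack([s,t]))
E
```

```text
scene [(array([381., 195.]), np.uint64(5148)), (array([305., 274.]), np.uint64(7100))]
side [(array([309., 187.]), np.uint64(2329)), (array([381., 220.]), np.uint64(3365))]
0 [np.float64(0.5350101257321609), np.float64(0.12960142283214438), 0] (array([ 0.53368766,  0.13228891, -0.02731745]), np.float64(0.009027612862731793))
0 [np.float64(0.5350101257321609), np.float64(0.12960142283214438), 0] (array([ 0.5337581 ,  0.13240025, -0.02875377]), np.float64(0.03261747906603263))
1 [np.float64(0.5343844449507313), np.float64(-0.14989458752031448), 0] (array([ 0.53307094, -0.14719852,  0.01305334]), np.float64(0.007228626161037588))
1 [np.float64(0.5343844449507313), np.float64(-0.14989458752031448), 0] (array([ 0.53312586, -0.14693293,  0.01480252]), np.float64(0.03432414642315729))
line ((0.6606400609016418, -0.0046791136264801025), (0.028313757851719856, 0.6181420683860779), 1.7728432416915894)
strip far/near ends side [[ 0.42592224  0.2296373   0.        ]
 [ 0.43327859 -0.24235963  0.        ]] scene z=6mm [[ 0.4334099  -0.23390202  0.006     ]
 [ 0.43951423  0.01815893  0.006     ]]
jar [[ 0.49296022 -0.00809662  0.065     ]] [[ 0.47292154 -0.02598239  0.065     ]] vial [[ 0.67867839 -0.01404355  0.06      ]] amber [[0.44739833 0.36444248 0.17      ]] blue [[ 0.45276424 -0.37087895  0.15      ]] tall [[0.57389644 0.37580143 0.11      ]] gr [[ 0.59925101 -0.38769266  0.09      ]]
```

View pics/c0.png

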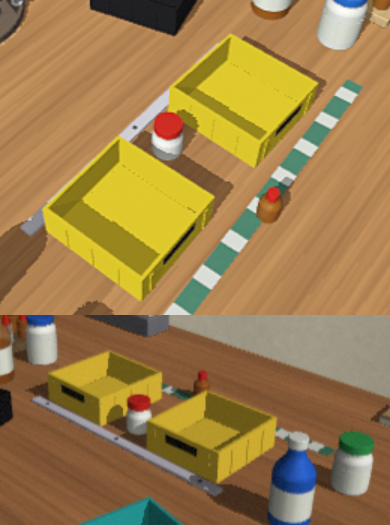

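Close crop: both chosen objects are yellow open crates with the jar between them. Both stand right behind the metal strip, so the choice is confirmed. I'll refine the strip and line from rectified views and locate the look-alike crates.

```bash
cat >> h.py <<'E'
def rect(i,x0,x1,y0,y1,z,s=.0005):
    X,Y=np.meshgrid(np.arange(x0,x1,s),np.arange(y0,y1,s)) # rows=y, cols=x
    q=proj(i,np.c_[X.ravel(),Y.ravel(),np.full(X.size,z)]).astype(np.float32).reshape(*X.shape,2)
    return cv2.remap(i["color"],q[...,0],q[...,1],cv2.INTER_LINEAR)
E
python3 - <<'E'
from h import *
a,b=get_image("scene"),get_image("side")
for n,i in(("scene",a),("side",b)):
    r=rect(i,.38,.48,-.26,.26,.006); S=cv2.cvtColor(r,cv2.COLOR_BGR2HSV)[...,1]<60
    E=[]
    for k in range(0,S.shape[0],20):
        c=np.where(S[k])[0]
        if 15<len(c)<60: E.append((-.26+k*.0005,.38+c[0]*.0005,.38+c[-1]*.0005))
    E=np.array(E); print(n,E[::3].round(4).tolist())
    if len(E)>5:print("far edge fit",np.polyfit(E[:,0],E[:,2],1),"near",np.polyfit(E[:,0],E[:,1],1))
    r=rect(i,.60,.72,-.34,.34,0.); g=cv2.inRange(cv2.cvtColor(r,cv2.COLOR_BGR2HSV),(60,60,30),(88,255,220))
    E=[]
    for k in range(0,g.shape[0],4):
        c=np.where(g[k])[0]
        if 50<len(c)<66: E.append((-.34+k*.0005,.6+c.mean()*.0005))
    E=np.array(E)
    if len(E)>5:print("line",len(E),np.polyfit(E[:,0],E[:,1],1))
for n,lo,hi in(("black",(0,0,0),(180,255,45)),("turq",(82,120,40),(95,255,255))):
    m=mask(a,lo,hi); k,l,st,c=cv2.connectedComponentsWithStats(m)
    for q in range(1,k):
        if st[q,4]>1500: h=cv2.convexHull(cv2.findNonZero((l==q).astype(np.uint8))).reshape(-1,2).astype(float); P=back(a,h,.06);print(n,c[q],P.min(0)[:2],P.max(0)[:2])
w=get_image("wrist");print(sense()["tcp_pos"],w["tvec"],w["rvec"],w["fov_y"])
E
```

```text
scene [[-0.25, 0.4205, 0.4405], [-0.22, 0.4195, 0.4375], [0.02, 0.419, 0.442], [0.05, 0.419, 0.4415], [0.08, 0.419, 0.4285]]
far edge fit [-0.00767697  0.43910131] near [-0.00086238  0.41907492]
line 167 [-0.03130494  0.66038988]
side [[-0.25, 0.4105, 0.4345], [-0.22, 0.4115, 0.4375], [-0.19, 0.412, 0.438], [-0.16, 0.4125, 0.4385], [-0.13, 0.412, 0.4385], [-0.1, 0.413, 0.439], [-0.07, 0.413, 0.4395], [-0.04, 0.4125, 0.44], [0.04, 0.4135, 0.439], [0.07, 0.413, 0.44], [0.1, 0.4125, 0.4395], [0.13, 0.414, 0.44], [0.16, 0.413, 0.4405], [0.19, 0.414, 0.441], [0.22, 0.414, 0.4415]]
far edge fit [0.00758938 0.4392918 ] near [0.00582227 0.41296731]
line 19 [-0.11773402  0.66081297]
black [319.29239099 119.18552294] [0.14916949 0.11408786] [0.38066363 0.35250111]
turq [140.29392393 233.32685658] [ 0.09306791 -0.40541018] [ 0.31933918 -0.20170926]
[0.23572132 0.57880361 0.21451119] [-0.62384834 -0.02662167  0.39008719] [-2.43391214 -1.63736225 -0.19909899] 63.12043992924228
```

```bash
python3 - <<'E'
from h import *
a=get_image("scene")
m=mask(a,(0,0,0),(180,255,50)); k,l,st,c=cv2.connectedComponentsWithStats(m)
q=[q for q in range(1,k) if abs(c[q]-[319,119]).max()<4][0]
bl=(l==q).astype(np.uint8)
h=cv2.approxPolyDP(cv2.convexHull(cv2.findNonZero(bl)),3,True).reshape(-1,2); print(h.tolist())
for p0 in([.27,.24,0],[.27,.24,.5],[.27,.24,-.5]):
    p,e=fit([(a,bl)],p0); R=np.array([[np.cos(p[2]),-np.sin(p[2])],[np.sin(p[2]),np.cos(p[2])]])
    print(p,e,(np.array([[.085,.08],[.085,-.08],[-.085,-.08],[-.085,.08]])@R.T+p[:2]).round(3).tolist())
E
# move: up slightly, yaw to tool y = +x world, to TCP ~(0.42,0.134,0.215)
python3 -m pendant '{"claw":[0.6,0.6,0.6,0.6,0.6,0.6,0.6,0.6,0.6,0.6,0.6,0.6],"translation":[[-0.08,-0.08,0],[-0.16,-0.16,0],[-0.24,-0.24,0],[-0.32,-0.32,0],[-0.4,-0.4,0],[-0.48,-0.48,0],[-0.56,-0.56,0],[-0.64,-0.64,0],[-0.72,-0.72,0],[-0.8,-0.80,0],[-0.84,-0.84,0],[-0.845,-0.855,0]],"yaw":[0.075,0.15,0.225,0.3,0.375,0.45,0.525,0.6,0.675,0.755,0.755,0.755]}'
```

```text
[[359, 104], [357, 119], [335, 153], [280, 133], [279, 119], [305, 87]]
[0.24681339 0.2577531  0.27987305] 0.034923517513991476 [[0.306, 0.358], [0.351, 0.204], [0.187, 0.157], [0.143, 0.311]]
[0.24680695 0.25775988 0.27991748] 0.03492380256359806 [[0.306, 0.358], [0.351, 0.204], [0.187, 0.157], [0.143, 0.311]]
[0.24681681 0.25775574 0.27987129] 0.034924026363376326 [[0.306, 0.358], [0.351, 0.204], [0.187, 0.157], [0.143, 0.311]]
time: 1.4
tcp_pos: [0.4211, 0.1315, 0.2149]
tcp_rot: [0.0, 0.709, 0.706, 0.0]
force: [-0.3, 0.9, 0.2]
finger_gap: 0.0572
finger_force: 0.0
```

```bash
python3 -m pendant '{"claw":[0.6,0.6,0.6,0.6,0.6,0.6,0.6,0.6,0.6,0.6],"translation":[[0.0075,0.039,0.06],[0.0075,0.039,0.13],[0.0075,0.039,0.2],[0.0075,0.039,0.26],[0.0075,0.039,0.31],[0.0075,0.039,0.35],[0.0075,0.039,0.38],[0.0075,0.039,0.41],[0.0075,0.039,0.425],[0.0075,0.039,0.425]],"yaw":[0,0,0,0,0,0,0,0,0,0]}'
python3 - <<'E'
from h import *
i=get_image("scene");w=get_image("wrist");b=get_image("side")
cv2.imwrite("pics/d1.png",np.hstack([cv2.resize(i["color"][120:300,270:490],None,fx=1.6,fy=1.6),cv2.resize(w["color"],(461,288))]))
E
```

```text
time: 2.23
tcp_pos: [0.435, 0.1375, 0.0438]
tcp_rot: [-0.001, 0.708, 0.706, -0.001]
force: [-0.3, -0.6, -1.3]
finger_gap: 0.0571
finger_force: 0.0
```

View pics/d1.png

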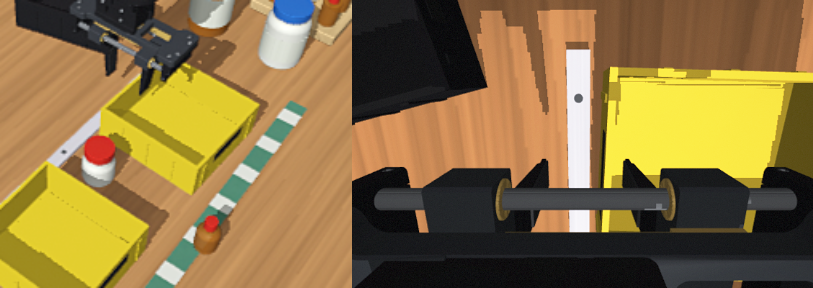

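The picture shows the open fingers straddling the left crate's near wall, with one fingertip inside and the strip visible between them. Now slide the crate to the strip and begin to tip.

```bash
python3 -m pendant '{"claw":[0.6,0.6,0.6,0.6,0.6,0.6,0.6,0.6,0.6,0.6,0.6,0.6],"translation":[[0,-0.012,0],[0,-0.024,0],[0,-0.034,0],[0,-0.042,0],[0,-0.048,0],[0,-0.057,0],[0,-0.066,0],[0,-0.074,0],[0,-0.082,0.002],[0,-0.09,0.004],[0,-0.097,0.006],[0,-0.097,0.006]],"yaw":[0,0,0,0,0,0,0,0,0,0,0,0]}'
python3 - <<'E'
from h import *
i=get_image("scene");b=get_image("side")
cv2.imwrite("pics/d2.png",np.hstack([cv2.resize(i["color"][100:280,270:490],None,fx=1.8,fy=1.8),cv2.resize(b["color"][110:290,200:420],None,fx=1.8,fy=1.8)]))
E
```

```text
time: 3.38
tcp_pos: [0.3973, 0.1379, 0.0426]
tcp_rot: [0.001, 0.708, 0.706, 0.001]
force: [5.2, 0.9, 3.3]
finger_gap: 0.0572
finger_force: 3.5
```

View pics/d2.png

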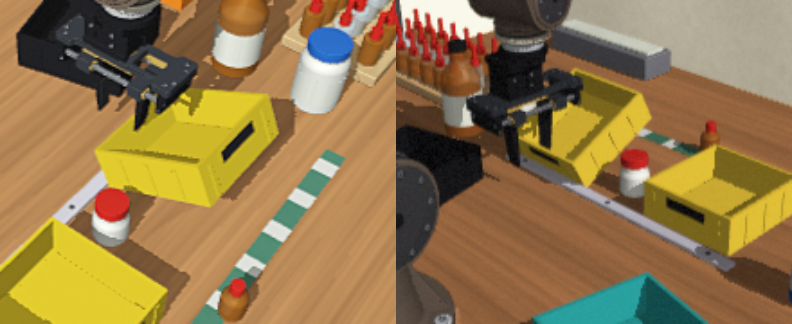

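The picture shows the left crate tipped about 28 degrees, with its near edge on the strip and nothing else touched. Continue to about 65 degrees.

```bash
python3 -m pendant '{"claw":[0.6,0.6,0.6,0.6,0.6,0.6,0.6,0.6,0.6,0.6,0.6,0.6],"translation":[[0,-0.007,0.005],[0,-0.014,0.010],[0,-0.018,0.014],[0,-0.022,0.018],[0,-0.025,0.023],[0,-0.028,0.0275],[0,-0.030,0.032],[0,-0.031,0.0365],[0,-0.031,0.042],[0,-0.031,0.048],[0,-0.031,0.048],[0,-0.031,0.048]],"yaw":[0,0,0,0,0,0,0,0,0,0,0,0]}'
python3 - <<'E'
from h import *
i=get_image("scene");b=get_image("side")
m=mask(i,(0,150,60),(8,255,255)); m[:,:]=m
k,l,st,c=cv2.connectedComponentsWithStats(m); print([(c[q].round(),st[q,4]) for q in range(1,k) if st[q,4]>60])
cv2.imwrite("pics/d3.png",np.hstack([cv2.resize(i["color"][80:280,270:490],None,fx=1.8,fy=1.8),cv2.resize(b["color"][90:290,200:420],None,fx=1.8,fy=1.8)]))
E
```

```text
time: 4.48
tcp_pos: [0.384, 0.1377, 0.0231]
tcp_rot: [-0.0, 0.708, 0.706, -0.0]
force: [1.0, -0.0, 4.5]
finger_gap: 0.0573
finger_force: 2.4
[(array([468.,  79.]), np.int32(477)), (array([484.,  85.]), np.int32(442)), (array([500.,  93.]), np.int32(485)), (array([332., 213.]), np.int32(287)), (array([402., 260.]), np.int32(76))]
```

View pics/d3.png

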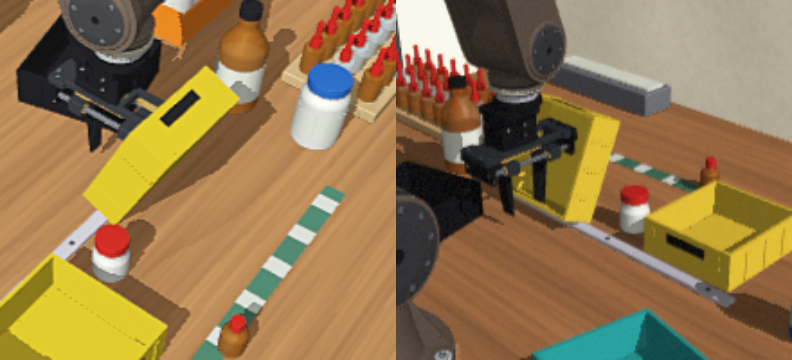

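```bash
cat >> h.py <<'E'
def tipped(th,y,x0=.4393,yaw=0.):
    """projector of local crate points (near-bottom edge origin at centre) tipped th over strip"""
    t=np.radians(th);c,s=np.cos(t),np.sin(t)
    def f(P):
        P=np.array(P,float); X=P[:,0]*c-P[:,2]*s+x0+.006*np.tan(t); Z=P[:,0]*s+P[:,2]*c
        return np.c_[X,y+P[:,1],Z]
    return f
E
python3 - <<'E'
from h import *
i=get_image("scene")
for n in("scene","side"):
    K,r,t=cam(get_image(n)); R=cv2.Rodrigues(r)[0]; C=-R.T@t; print(n,C)
    for th in(60,65,70):
        d=C-[.48,.134,.077]; print(th,"cos incidence",(d/np.linalg.norm(d))@[np.sin(np.radians(th)),0,-np.cos(np.radians(th))])
P=[[0,-.08,0],[0,.08,0],[.17,.08,0],[.17,-.08,0],[.17,.08,.06],[.17,-.08,.06],[.085,0,0],[.085+.067,0,0],[.085,.067,0],[.085,-.067,0],[.085-.067,0,0]]
img=cv2.resize(i["color"],None,fx=3,fy=3,interpolation=cv2.INTER_CUBIC)
q=proj(i,tipped(65,.134)(P)); print(q.round().tolist())
for a,b,col in[(0,1,0),(1,2,0),(2,3,0),(3,0,0),(2,4,0),(4,5,0),(5,3,0),(7,8,1),(8,10,1),(10,9,1),(9,7,1)]:
    cv2.line(img,tuple((q[a]*3).astype(int)),tuple((q[b]*3).astype(int)),(255,0,255) if not col else (255,0,0),1)
cv2.imwrite("pics/d4.png",img[280:730,880:1350])
E
```

```text
scene [ 0.85443823 -0.52521157  0.83658654]
60 cos incidence -0.051733879233172096
65 cos incidence 0.01709030761484078
70 cos incidence 0.08578442690249471
side [-0.33826874 -0.80371482  0.65141736]
60 cos incidence -0.7265248729511621
65 cos incidence -0.7181440677728598
70 cos incidence -0.7042977526115621
[[333.0, 205.0], [371.0, 169.0], [404.0, 135.0], [364.0, 175.0], [385.0, 117.0], [343.0, 154.0], [368.0, 171.0], [381.0, 158.0], [383.0, 156.0], [351.0, 188.0], [356.0, 183.0]]
```

View pics/d4.png

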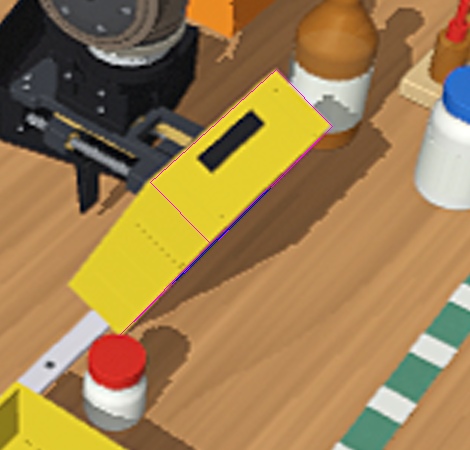

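The overlay shows the model fits at 65 degrees, but the underside is edge-on to the scene camera, with its edge at about (380,160). I'll tip to about 70 degrees and count red pixels numerically.

```bash
python3 -m pendant '{"claw":[0.6,0.6,0.6,0.6,0.6],"translation":[[0,0.001,0.002],[0,0.002,0.004],[0,0.003,0.007],[0,0.003,0.007],[0,0.003,0.007]],"yaw":[0,0,0,0,0]}'
cat >> h.py <<'E'
def look(y):
    i=get_image("scene"); im=i["color"]; hsv=cv2.cvtColor(im,cv2.COLOR_BGR2HSV)
    best=None
    yel=(hsv[...,0]>20)&(hsv[...,0]<36)&(hsv[...,1]>110)
    for th in np.arange(56,78,.5):
        m=np.zeros(im.shape[:2],np.uint8); f=tipped(th,y)
        P=f([[a,b,z] for a in(0,.17) for b in(-.08,.08) for z in(0,.06)])
        cv2.fillConvexPoly(m,cv2.convexHull(proj(i,P).astype(np.int32)),1)
        k=cv2.convexHull(proj(i,f([[.17,b,z] for b in(-.08,.08) for z in(0,.06)])).astype(np.float32))
        red=((hsv[...,0]<9)|(hsv[...,0]>172))&(hsv[...,1]>110)
        band=cv2.dilate(m,np.ones((5,5)))
        obj=(yel|(red&(m>0)))
        roi=cv2.dilate(m,np.ones((15,15)))>0
        e=(obj&~(m>0)&roi).sum()+((m>0)&~obj).sum()
        if best is None or e<best[0]:
            u=np.zeros_like(m); cv2.fillConvexPoly(u,cv2.convexHull(proj(i,f([[.085,.067,0],[.085,-.067,0],[.018,0,0],[.152,0,0]])).astype(np.int32)),1)
            best=(e,th,(red&(m>0)).sum(),u.sum(),im[u>0].mean(0).round())
    print("misfit,theta,red px,stamp px expected,mean BGR",best)
    return i
E
python3 - <<'E'
from h import *
i=look(.1345); cv2.imwrite("pics/left70.png",i["color"])
E
```

```text
time: 5.15
tcp_pos: [0.3851, 0.1377, 0.0203]
tcp_rot: [-0.0, 0.708, 0.706, -0.0]
force: [-0.8, 0.3, 5.2]
finger_gap: 0.0569
finger_force: 2.3
misfit,theta,red px,stamp px expected,mean BGR (np.int64(248), np.float64(70.0), np.int64(1), np.uint64(182), array([ 21.,  93., 108.]))
```

No red shows where 182 stamp pixels would appear, and the underside reads yellow throughout, so the left crate is plain. I'll let it back down and go over to the right crate.

```bash
python3 -m pendant '{"claw":[0.6,0.6,0.6,0.6,0.6,0.6,0.6,0.6,0.6,0.6,0.6,0.6],"translation":[[0,-0.003,-0.007],[0,-0.001,-0.019],[0,0.0025,-0.028],[0,0.0085,-0.038],[0,0.0165,-0.046],[0,0.0275,-0.054],[0,0.0395,-0.058],[0,0.051,-0.061],[0,0.065,-0.0625],[0,0.077,-0.062],[0,0.09,-0.062],[0,0.09,-0.062]],"yaw":[0,0,0,0,0,0,0,0,0,0,0,0]}'
python3 -m pendant '{"claw":[0.6,0.6,0.6,0.6,0.6,0.6],"translation":[[0,0,-0.05],[0,0.01,-0.13],[0,0.01,-0.21],[0,0.01,-0.28],[0,0.01,-0.33],[0,0.01,-0.33]],"yaw":[0,0,0,0,0,0]}'
python3 - <<'E'
from h import *
a,b=get_image("scene"),get_image("side")
ca=sorted(crates(a),key=lambda t:t[0][1])[:2]; cb=sorted(crates(b),key=lambda t:t[0][0])[-2:]
for k in(0,1): print(k,fit([(a,ca[k][1])],[.53,.135-.28*k,0]))
cv2.imwrite("pics/left_down.png",a["color"])
E
```

```text
time: 6.2
tcp_pos: [0.4217, 0.1375, 0.0449]
tcp_rot: [-0.0, 0.708, 0.706, -0.0]
force: [-1.0, -0.7, -0.3]
finger_gap: 0.057
finger_force: 0.0
time: 6.7
tcp_pos: [0.4257, 0.1378, 0.18]
tcp_rot: [0.001, 0.708, 0.706, 0.001]
force: [-0.6, -0.6, 0.6]
finger_gap: 0.0572
finger_force: 0.0
0 (array([0.52827176, 0.13425283, 0.00368702]), np.float64(0.011182564163332409))
1 (array([ 0.53306638, -0.14722433,  0.01307129]), np.float64(0.007131725150881674))
```

```bash
python3 -m pendant '{"claw":[0.6,0.6,0.6,0.6,0.6,0.6,0.6,0.6,0.6,0.6],"translation":[[-0.04,0,0],[-0.12,0.01,0],[-0.21,0.023,0],[-0.3,0.023,0],[-0.39,0.023,0],[-0.48,0.023,0],[-0.57,0.023,0],[-0.66,0.023,0],[-0.7145,0.023,0],[-0.7145,0.023,0]],"yaw":[0,0,0,0,0,0,0,0,0,0]}'
python3 -m pendant '{"claw":[0.6,0.6,0.6,0.6,0.6,0.6,0.6],"translation":[[0,0,0.06],[0,0,0.13],[0,0,0.2],[0,0,0.26],[0,0,0.31],[0,0,0.3375],[0,0,0.3375]],"yaw":[0,0,0,0,0,0,0]}'
```

```text
time: 7.63
tcp_pos: [0.4333, -0.1512, 0.1752]
tcp_rot: [-0.001, 0.709, 0.705, -0.001]
force: [-0.5, -0.0, -0.7]
finger_gap: 0.0568
finger_force: 0.0
time: 8.22
tcp_pos: [0.432, -0.1467, 0.0389]
tcp_rot: [-0.003, 0.708, 0.707, -0.001]
force: [0.0, 0.2, 0.2]
finger_gap: 0.057
finger_force: 0.0
```

```bash
python3 -c "
from workcell import *
print(sense()['tcp_pos'])"
python3 -m pendant '{"claw":[0.6,0.6,0.6,0.6,0.6,0.6,0.6,0.6,0.6,0.6,0.6,0.6],"translation":[[0,-0.010,-0.005],[0,-0.02,-0.01],[0,-0.028,-0.012],[0,-0.036,-0.014],[0,-0.043,-0.015],[0,-0.052,-0.015],[0,-0.061,-0.014],[0,-0.069,-0.013],[0,-0.077,-0.011],[0,-0.085,-0.009],[0,-0.092,-0.007],[0,-0.092,-0.007]],"yaw":[0,0,0,0,0,0,0,0,0,0,0,0]}'
```

```text
[ 0.43203318 -0.14665547  0.03894312]
time: 9.22
tcp_pos: [0.3982, -0.1489, 0.0456]
tcp_rot: [0.002, 0.708, 0.706, 0.001]
force: [5.8, -2.2, 6.5]
finger_gap: 0.057
finger_force: 3.6
```

```bash
python3 -m pendant '{"claw":[0.6,0.6,0.6,0.6,0.6,0.6,0.6,0.6,0.6,0.6,0.6,0.6],"translation":[[0,-0.010,0.007],[0,-0.019,0.0145],[0,-0.023,0.019],[0,-0.027,0.0235],[0,-0.030,0.029],[0,-0.033,0.034],[0,-0.035,0.039],[0,-0.036,0.044],[0,-0.036,0.05],[0,-0.0355,0.055],[0,-0.0355,0.055],[0,-0.0355,0.055]],"yaw":[0,0,0,0,0,0,0,0,0,0,0,0]}'
python3 - <<'E'
from h import *
look(-.147)
E
```

```text
time: 10.22
tcp_pos: [0.3831, -0.1483, 0.0231]
tcp_rot: [0.0, 0.708, 0.706, 0.0]
force: [0.7, 0.3, 4.8]
finger_gap: 0.0572
finger_force: 2.3
misfit,theta,red px,stamp px expected,mean BGR (np.int64(401), np.float64(66.0), np.int64(61), np.uint64(128), array([ 24.,  75., 121.]))
```

```bash
python3 -m pendant '{"claw":[0.6,0.6,0.6,0.6,0.6],"translation":[[0,0.001,0.002],[0,0.002,0.004],[0,0.003,0.007],[0,0.003,0.007],[0,0.003,0.007]],"yaw":[0,0,0,0,0]}'
python3 - <<'E'
from h import *
i=look(-.147); l=cv2.imread("pics/left70.png")
cv2.imwrite("pics/d5.png",np.hstack([cv2.resize(l[90:280,280:450],None,fx=2.2,fy=2.2),cv2.resize(i["color"][160:350,200:370],None,fx=2.2,fy=2.2)]))
E
```

```text
time: 10.68
tcp_pos: [0.3842, -0.1481, 0.0202]
tcp_rot: [0.0, 0.708, 0.706, 0.0]
force: [-0.9, -0.0, 4.1]
finger_gap: 0.0572
finger_force: 2.2
misfit,theta,red px,stamp px expected,mean BGR (np.int64(434), np.float64(71.0), np.int64(214), np.uint64(305), array([ 20.,  37., 106.]))
```

View pics/d5.png

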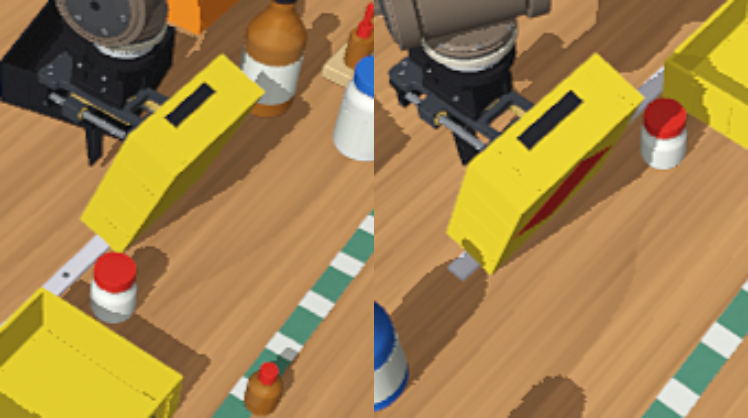

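The picture shows the left crate's underside plain yellow. The right crate at 70 degrees shows the dark red diamond, at crop (565,190), so the right crate is the stamped one. Let it down, raise, and turn the tool so both fingers line up along y.

```bash
python3 -m pendant '{"claw":[0.6,0.6,0.6,0.6,0.6,0.6,0.6,0.6,0.6,0.6,0.6,0.6],"translation":[[0,-0.003,-0.007],[0,-0.001,-0.019],[0,0.0025,-0.028],[0,0.0085,-0.038],[0,0.0165,-0.046],[0,0.0275,-0.054],[0,0.0395,-0.058],[0,0.051,-0.061],[0,0.065,-0.0625],[0,0.077,-0.062],[0,0.09,-0.062],[0,0.09,-0.062]],"yaw":[0,0,0,0,0,0,0,0,0,0,0,0]}'
python3 -m pendant '{"claw":[0.6,0.6,0.6,0.6,0.6,0.6],"translation":[[0,0,-0.05],[0,0.005,-0.12],[0,0.005,-0.2],[0,0.005,-0.25],[0,0.005,-0.25],[0,0.005,-0.25]],"yaw":[0,0,0,0,0,0]}'
python3 -m pendant '{"claw":[1,1,1,1,1,1,1,1,1,1,1,1],"translation":[[0,-0.01,0],[0,-0.02,0],[0,-0.03,0],[0,-0.04,0],[0,-0.04,0],[0,-0.04,0],[0,-0.04,0],[0,-0.04,0],[0,-0.04,0],[0,-0.04,0],[0,-0.04,0],[0,-0.04,0]],"yaw":[0.075,0.15,0.225,0.3,0.375,0.45,0.525,0.6,0.675,0.75,0.825,0.9]}'
python3 -m pendant '{"claw":[1,1,1],"translation":[[0,0,0],[0,0,0],[0,0,0]],"yaw":[0.07,0.08,0.08]}'
python3 - <<'E'
from h import *
a=get_image("scene")
ca=sorted(crates(a),key=lambda t:t[0][1])[:2]
for k in(0,1): print(k,fit([(a,ca[k][1])],[.53,.135-.28*k,0]))
s=sense(); R=cv2.Rodrigues(np.zeros(3))[0]; q=s["tcp_rot"]; print(s["tcp_pos"],"tool x angle deg",np.degrees(np.arctan2(2*(q[1]*q[2]+q[0]*q[3]),1-2*(q[2]**2+q[3]**2))))
E
```

```text
time: 11.73
tcp_pos: [0.4214, -0.1483, 0.045]
tcp_rot: [0.0, 0.708, 0.707, 0.0]
force: [3.9, -0.7, 1.4]
finger_gap: 0.0571
finger_force: 1.5
time: 12.23
tcp_pos: [0.4218, -0.148, 0.1451]
tcp_rot: [0.0, 0.708, 0.706, 0.0]
force: [0.8, -0.1, -0.4]
finger_gap: 0.0571
finger_force: 0.0
time: 13.23
tcp_pos: [0.4051, -0.1477, 0.1432]
tcp_rot: [-0.001, 0.997, 0.075, -0.002]
force: [0.1, 1.4, 0.4]
finger_gap: 0.0953
finger_force: 0.0
time: 13.48
tcp_pos: [0.4055, -0.1478, 0.1437]
tcp_rot: [-0.001, 1.0, 0.016, -0.001]
force: [0.5, -0.3, 0.3]
finger_gap: 0.0949
finger_force: 0.0
0 (array([0.52816378, 0.13436668, 0.00155791]), np.float64(0.01082184615488102))
1 (array([ 0.52795613, -0.14778797, -0.00122837]), np.float64(0.009510679522346188))
[ 0.40565106 -0.14789287  0.1439114 ] tool x angle deg 1.8827825900495077
```

```bash
python3 -m pendant '{"claw":[1,1,1,1,1,1],"translation":[[0,0,0.06],[0,0,0.14],[0,0,0.22],[0,0,0.28],[0,0,0.305],[0,0,0.305]],"yaw":[0,0,0,0,0,0]}'
python3 -m pendant '{"claw":[1,1,1,1,1,1,1,1,1,1,1,1],"translation":[[0.025,0.001,0],[0.045,0.0015,0],[0.058,0.002,0],[0.068,0.0023,0],[0.08,0.0026,0],[0.095,0.003,0],[0.11,0.0036,0],[0.127,0.0042,0],[0.144,0.0048,0],[0.161,0.0053,0],[0.178,0.0059,0],[0.195,0.0064,0]],"yaw":[0,0,0,0,0,0,0,0,0,0,0,0]}'
python3 -m pendant '{"claw":[1,1,1,1,1,1,1,1,1,1,1,1],"translation":[[0.016,0.0005,0],[0.033,0.001,0],[0.05,0.0016,0],[0.067,0.0022,0],[0.084,0.0028,0],[0.101,0.0033,0],[0.118,0.0039,0],[0.135,0.0045,0],[0.15,0.005,0],[0.163,0.0054,0],[0.175,0.0058,0],[0.182,0.006,0]],"yaw":[0,0,0,0,0,0,0,0,0,0,0,0]}'
python3 - <<'E'
from h import *
a=get_image("scene")
ca=sorted(crates(a),key=lambda t:t[0][1])[:2]
for k in(0,1): print(k,fit([(a,ca[k][1])],[.53+.11*k,.135-.28*k,0]))
r=rect(a,.60,.72,-.34,.34,0.); g=cv2.inRange(cv2.cvtColor(r,cv2.COLOR_BGR2HSV),(60,60,30),(88,255,220))
E=np.array([(-.34+k*.0005,.6+c.mean()*.0005) for k in range(0,g.shape[0],4) if 50<len(c:=np.where(g[k])[0])<66])
print("line",len(E),np.polyfit(E[:,0],E[:,1],1)); print(sense()["tcp_pos"])
E
```

```text
time: 14.03
tcp_pos: [0.405, -0.1475, 0.0205]
tcp_rot: [-0.001, 1.0, 0.016, -0.002]
force: [-1.0, 0.0, 0.1]
finger_gap: 0.0952
finger_force: 0.0
time: 15.03
tcp_pos: [0.4849, -0.1484, 0.0228]
tcp_rot: [-0.0, 1.0, 0.015, -0.0]
force: [-2.7, -0.4, 1.8]
finger_gap: 0.0951
finger_force: 1.6
time: 16.03
tcp_pos: [0.5577, -0.1487, 0.0228]
tcp_rot: [0.0, 1.0, 0.015, 0.0]
force: [-2.9, 0.3, 2.1]
finger_gap: 0.0952
finger_force: 1.6
0 (array([0.52903726, 0.13409016, 0.00742228]), np.float64(0.13098645408388632))
1 (array([ 0.65482324, -0.14519019,  0.03125551]), np.float64(0.009481978389507817))
line 106 [-0.03130772  0.66036302]
[ 0.55802471 -0.14872743  0.02282389]
```

```bash
python3 -m pendant '{"claw":[1,1,1,1,1,1,1],"translation":[[0.006,0.0002,0],[0.012,0.0004,0],[0.017,0.0006,0],[0.021,0.0007,0],[0.024,0.0008,0],[0.025,0.0008,0],[0.025,0.0008,0]],"yaw":[0,0,0,0,0,0,0]}'
python3 -m pendant '{"claw":[1,1,1,1,1,1,1,1],"translation":[[-0.02,0,0],[-0.06,0,0],[-0.1,0,0],[-0.1,0,-0.06],[-0.1,0,-0.16],[-0.1,0,-0.26],[-0.1,0,-0.36],[-0.1,0,-0.4]],"yaw":[0,0,0,0,0,0,0,0]}'
python3 - <<'E'
from h import *
a,b=get_image("scene"),get_image("side")
ca=sorted(crates(a),key=lambda t:t[0][1])[:2]; cb=sorted(crates(b),key=lambda t:t[0][0])[-2:]
for k in(0,1): print(k,fit([(a,ca[k][1])],[.53+.13*k,.135-.28*k,0]))
x,y,_=fit([(a,ca[1][1])],[.66,-.145,0])[0]; print("off line",x-(.6604-.0313*y))
for k in range(len(cb)): print("side",cb[k][0],fit([(b,cb[k][1])],[.53+.13*k,.135-.28*k,0]))
cv2.imwrite("pics/d6.png",np.hstack([cv2.resize(a["color"],(480,300)),cv2.resize(b["color"][120:280,240:400],(300,300))]))
E
```

```text
time: 16.67
tcp_pos: [0.5673, -0.1487, 0.0228]
tcp_rot: [-0.0, 1.0, 0.015, 0.0]
force: [-1.3, 0.1, -0.8]
finger_gap: 0.0952
finger_force: 0.3
time: 17.33
tcp_pos: [0.528, -0.1504, 0.1879]
tcp_rot: [0.001, 1.0, 0.015, 0.003]
force: [0.6, 0.6, 0.7]
finger_gap: 0.0951
finger_force: 0.0
0 (array([0.52820541, 0.13402296, 0.00137216]), np.float64(0.012247980707977613))
1 (array([ 0.664405  , -0.1450335 ,  0.03179261]), np.float64(0.00974417384102777))
off line -0.0005345494559133579
side [307.21357544 187.26718547] (array([0.53053683, 0.13613536, 0.00632723]), np.float64(0.038525922706863946))
side [409.03701117 202.96613128] (array([ 0.66388094, -0.14417004,  0.03502772]), np.float64(0.021457423755409932))
```

View pics/d6.png

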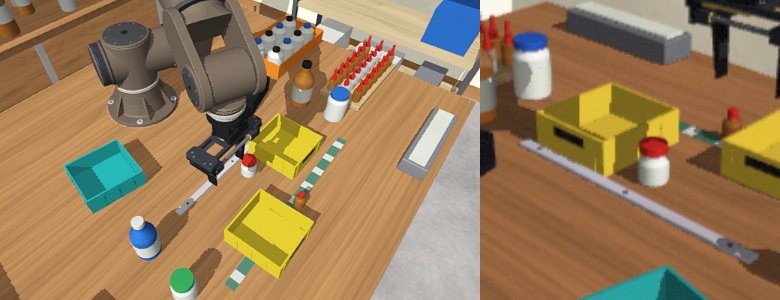

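The picture shows the stamped crate flat and square across the line, within 1 mm of centre. The other crate stands at the strip, and the bottles and jars are undisturbed. The gripper is clear, so I'll hand in.

```bash
python3 -c "
from workcell import *
print(finish_job())"
```

```text
the job is handed in; nothing more can be done
None
```

I tipped the left crate and then the right to about 70 degrees (5 over the 65 you asked, where the scene camera saw the underside only edge-on), found the stamp on the right one, pushed it square across the dispatch line to within about 1 mm of centre, and handed the job in at 17 s with the left crate standing at the strip, about 6 mm nearer the robot than it began because of the tipping.

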